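Unhook the long guard comb and box it

ROBOT

A 6-joint arm with a two-finger parallel gripper is mounted at the origin on the work surface. World frame = base frame: x ahead of the robot, y to its left, z up, the work surface at z = 0. Lengths are in mm, angles in rad, forces in N, time in s.
With the tool pointing down it reaches from about 350 to 875 mm from the base axis. Payload 4.2 kg.
Tool frame: the origin (TCP) lies midway between the tips of the shut fingers; the grasp point (between the pads) lies 19 mm behind it (arm.grip_point_offset is the distance from the TCP to the grasp point, in mm); z points along the fingers, x is the direction in which the jaws open and shut, and the axes are right-handed (so a half turn about z gives the same grasp; the last joint's range is limited). The gripper opens to 85 mm and grips with 20 to 120 N. Pads are 22 mm wide; open, the fingers measure 114 mm over their backs; the gripper's body (76 mm by 85 mm) begins 54 mm behind the grasp point. The pads swing forward as they close: fully open they stand 13 mm farther back than shut.
Start: joints at [1.457, 0.385, 0.008, 0, -1.194, -0.259], TCP at [227.607, 582.06, 231.312] pointing down, gripper open.
Joint ranges: [-3.14, 3.14], [-1.21, 2.06], [-1.07, 1.41], [-3.16, 2.05], [-2.99, -0.16], [-3.1, 3.1]. Speed limits (rad/s): [2.79, 2.79, 3.14, 3.14, 3.14, 3.14].

INTERFACE

Orientations are given as a unit quaternion [x, y, z, w].
In Python, from bench import arm gives the robot as it stands.
- The arm moves only by the tool move_arm, never from a script. Its argument "targets" is a list of rows, each a list of 7 numbers: the shift along the tool's x, y, z in cm, then the turn, a rotation vector about the tool's x, y, z in degrees, then the closure in counts, from 0 (fully open) to 255 (shut). In form: [[x, y, z, wx, wy, wz, grip], ...]. A call has 1 to 20 rows; each row is the pose to reach, as a shift and turn from the pose commanded when the call began, along the tool's axes at that moment; what a row does not reach only later rows make up. A row lasts 1/8 s, in which the tool goes at most 62.5 mm and 10.7 degrees, less where a joint would pass 70% of its speed; a pose out of reach is approached as far as the arm can. A call with a gripper value outside its range is refused whole. The fingers move at their own pace and stop on an object; the grip force is fixed at half the most. Time passes only in rows, so rows that repeat a pose let the fingers close. It gives the time, the measured TCP pose, the force and the opening at its end, in the units of the state.
- arm.read_state(): the state, without advancing time (a new reading comes with each control period).
- arm.get_image(name): name is "side" or "top"; returns (picture, depth): 384x512x3 uint8, blue, green, red; 384x512 float32, mm along the optical axis (not along the pixel's ray), 0 where there is no reading.
- arm.camera_params(name): a dict with "mtx" (3x3 intrinsics, pixels), "world_to_cam" (4x4, takes a point from world to camera coordinates). Camera axes: x right, y down, z forward; pixel columns grow to the right and rows downward; lengths in mm; the calibration is good to about 2 mm. A picture is of the moment at which its call begins. camera_params takes no time and is no camera call.
- arm.job_done(): hands the job in, once; it reports no verdict.
Trained networks look in the newest picture that a camera, given by its name, has taken for a name from the list of things; names that differ only in an ending like _2 or _b are one class to them, and where a whole thing is asked for, a point or a joint stands for the part that bears it (a point fixed in the world has none). Each returns a list of dicts, best first, with "score" (0 to 1); they miss things now and then, are a little off and sometimes report something else, mostly with a low value. They report only what shows in the picture. A call takes as long as a camera call. They do not tell look-alikes from the thing itself.
- arm.search_frame(thing, camera): "bbox" ([left, top, right, bottom] in pixels, round what is visible of it).
- arm.tip_of(thing, camera): "uv" ([column, row] in pixels: a listed point, or the origin of a listed thing).
The state is a dict: "clock": time; "joints": joint angles; "joint_vel": joint speeds; "joint_efforts": joint torques, N m; "position": TCP position; "ee_rot": TCP orientation; "contact_force": force on the tool from outside, world axes, zero at the start; "wrist_torque": the same for the moment, N m; "gripper_width": finger opening in mm.
Only numpy, scipy, OpenCV 4.12 (cv2) and the standard library are available. Lean on these libraries where they do the work, as an engineer would, in place of code of your own. Each camera call takes 0.05 s, during which the arm holds its last target.

TASK

Unhook the taller of the two guard combs from its rack without forcing it against the lip or keeper, lay it right way up on the floor of the slide-top case (open the lid further if it is in the way), and slide the lid fully shut past the end ridge. Leave the shorter comb hooked in the rack and do not disturb the clipper, the hand mirror or the oil bottle.

Things in the scene. Friction and masses are not known exactly. Their poses are not given: they have to be found in the camera images.
- comb_tall: The taller orange clipper guard comb, loose, about 45 g: body 60 (x) x 30 (y) x 36 mm high, teeth up, flat sides to grip. A tongue 18 mm wide, 6 mm thick, flush with the underside, runs from x = +30 to +60 behind it and ends in an upturned hook (x +55 to +60, top z = +10). Origin: centre of the body's underside; +x to the tongue, z up. It starts in either rack bay, axes along the rack's.
- comb_short: The shorter guard comb, the same but only 20 mm high; it starts in the other bay and must stay there.
- comb_tall_nose (a point): Middle of the tall comb's lower front edge (x = -30 mm, z = 0 in the comb's frame).
- comb_tall_tongue (a point): End of the tall comb's tongue (x = +60 mm, z = 3 mm in the comb's frame).
- rack: Grey two-bay comb rack, fixed, base 128 x 150 mm (x -51 to +77), 8 mm thick. Origin under the base; front faces -x. Lip and keeper hold each comb: straight up or forward it is caught. Raise its nose, tilting it back about the tongue's end by 12 to 15 degrees (17 at most); so tilted draw it level to the front by 25 mm, tongue end kept low so that its hook passes under the keeper; then lift.
- bay_a (a point): Seat of the bay at rack y = +45 mm, 25 mm above the bench: where a seated comb's origin lies (2 mm play forward, 5 mm back). The pedestal under it is only 18 mm wide, so fingers can reach down both sides of the comb.
- lip_a (a point): Top middle of that bay's fixed front lip, before the comb's nose: 40 mm wide, 5 mm thick (rack x -37 to -32), 12 mm above the comb's underside (z = 37 mm). Its cheeks, 3 mm thick, run 12 mm back beside the nose at 17 to 20 mm from the bay's middle.
- keeper_a (a point): Middle of the underside (z = 39 mm) of that bay's fixed keeper bar, which runs over the tongue at rack x +38 to +52, top z = 47.5 mm; 8 mm above the tongue, 4 mm above its hook, which stands behind the bar. Posts 11 to 17 mm either side of the bay's middle; a stop behind the tongue at rack x = +65.
- bay_b (a point): Seat of the bay at rack y = -45 mm, 25 mm above the bench: where a seated comb's origin lies (2 mm play forward, 5 mm back). The pedestal under it is only 18 mm wide, so fingers can reach down both sides of the comb.
- lip_b (a point): Top middle of that bay's fixed front lip, before the comb's nose: 40 mm wide, 5 mm thick (rack x -37 to -32), 12 mm above the comb's underside (z = 37 mm). Its cheeks, 3 mm thick, run 12 mm back beside the nose at 17 to 20 mm from the bay's middle.
- keeper_b (a point): Middle of the underside (z = 39 mm) of that bay's fixed keeper bar, which runs over the tongue at rack x +38 to +52, top z = 47.5 mm; 8 mm above the tongue, 4 mm above its hook, which stands behind the bar. Posts 11 to 17 mm either side of the bay's middle; a stop behind the tongue at rack x = +65.
- case: White slide-top case, fixed to the bench, 118 (x) x 100 (y) mm. Origin: centre of its underside; z up. Inside 110 x 92 mm and 42 mm deep: floor 4 mm above the bench, walls' top at 46 mm. The lid slides out towards its -x side.
- case_in (a point): Centre of the case's inner floor.
- lid (a joint): How far the grey grooved lid is open (m): 0 fully shut, 0.115 fully open (case clear). Lid 116 x 90 x 4 mm, its top 50.5 mm above the bench. Opening moves it along the case's -x, shutting along +x. It starts partly or wholly open. It slides with about 1.5 N; in the last 10 mm of shutting it must be forced over a small sprung ridge at the +x end (about 8 to 12 N) and then stays shut.
- lid_rib (a point): Top middle of the thumb rib on the lid, a bar 10 mm thick (along the case's x), 44 mm long (along y), 16 mm high; its top is 66.5 mm above the bench. Moves with the lid; x = +20 mm in the case's frame when shut.
- caddy: Teal three-tier plastic caddy, fixed, 130 (x) x 110 (y) mm, 172 mm high, small things in it up to 206 mm. Origin: centre of its underside. An obstacle.
- clipper: Chrome hair clipper lying on the bench, loose, 145 (x) x 44 x 33 mm. Origin: under its middle. Leave alone.
- mirror: Hand mirror with a grey frame lying face up, loose, 110 mm disc centred at y = -45 mm and a 20 mm wide handle to y = +110 mm, 13 mm high. Leave alone.
- oil: Small white oil bottle, upright, loose, 36 mm wide, 95 mm high. Origin: centre of its underside. Leave alone.
Things that resemble listed ones, but are neither listed nor needed, are in the scene too. Leave any blue look-alike of the comb_tall alone.

How it is judged (in metres and radians):
On the way, in this order (a step that is already met when the one before it is completed fails the run):
1. the tall comb is tilted back in its bay: nose above the lip while the tongue is still under the keeper (z of comb_tall_nose in the frame of rack above 0.036 m and x of comb_tall_nose in the frame of rack above -0.045 m and z of comb_tall_tongue in the frame of rack below 0.04 m).
2. the tall comb rests right way up on the case's floor, let go (z of comb_tall in the frame of case below 0.01 m and x of comb_tall in the frame of case between -0.05 and 0.05 m and y of comb_tall in the frame of case between -0.045 and 0.045 m and angle between comb_tall's own z axis and vertical below 0.2 rad and contact force between comb_tall and the fingers below 0.1 N), for 0.1 s.
At the end, for the whole second after the job is handed in: The lid is fully shut (within 3 mm, past the ridge); the tall comb lies at rest inside the case, upright within 0.2 rad and its underside no more than 6 mm off the floor; the short comb is still seated in its bay (within 12 mm) (value of joint lid below 0.003 m and z of comb_tall in the frame of case below 0.01 m and x of comb_tall in the frame of case between -0.05 and 0.05 m and y of comb_tall in the frame of case between -0.045 and 0.045 m and angle between comb_tall's own z axis and vertical below 0.2 rad and linear speed of comb_tall below 0.02 m/s and distance of comb_short from where it was at the start of the episode below 0.012 m); the robot touches nothing.
It fails at once if the short comb is pulled from its place (over 12 mm) (distance of comb_short from where it was at the start of the episode above 0.012 m).
It fails at once if the clipper is moved more than 15 mm (distance of clipper from where it was at the start of the episode above 0.015 m).
It fails at once if the mirror is moved more than 15 mm (distance of mirror from where it was at the start of the episode above 0.015 m).
It fails at once if the oil bottle is moved more than 15 mm or tipped (distance of oil from where it was at the start of the episode above 0.015 m or angle between oil's own z axis and vertical above 0.4 rad).
It fails at once if the tall comb is forced against the rack (over 30 N) (contact force between comb_tall and rack above 30 N).
It also fails if it takes over 72 s, if anything falls off the work surface, if the arm or the gripper's body presses on something with over 40 N, if the wrist force passes 120 N, or if a joint passes its speed limit or range.

## Working session

There is one attempt and no reset: what is moved stays moved. The work goes in short steps, Python scripts to look and compute and a tool call to move; the robot and the scene stay as the last step left them, time stands still between calls to the robot, and variables do not carry over. Pictures are saved under pics/ and viewed, and the job is handed in when it is done.

Besides the shell and the picture viewer there is one more tool, called after ">>>" by a JSON object that holds its "fn" and its "kwargs". move_arm: Moves the arm, as the interface text tells. Its arguments: {"type":"object","properties":{"targets":{"type":"array","items":{"type":"array","items":{"type":"number"}}}},"required":["targets"]}

```bash
ls; mkdir -p pics
cat > h.py <<'E'
import numpy as np, cv2
from bench import arm
from scipy.spatial.transform import Rotation as R
def cam(n):
    p=arm.camera_params(n); return np.array(p["mtx"]),np.array(p["world_to_cam"])
def proj(n,P):
    K,T=cam(n); P=np.atleast_2d(P); c=P@T[:3,:3].T+T[:3,3]; q=c@K.T; return q[:,:2]/q[:,2:]
def cloud(n,d):
    K,T=cam(n); v,u=np.mgrid[:d.shape[0],:d.shape[1]]
    c=np.stack([(u-K[0,2])/K[0,0]*d,(v-K[1,2])/K[1,1]*d,d],-1)
    w=(c-T[:3,3])@T[:3,:3]; w[d<=0]=np.nan; return w
def ray_z(n,uv,z):
    K,T=cam(n); d=np.linalg.inv(K)@[uv[0],uv[1],1]; d=T[:3,:3].T@d; o=-T[:3,:3].T@T[:3,3]
    return o+d*(z-o[2])/d[2]
E
cat > a.py <<'E'
from h import *
for n in ["side","top"]:
    im,d=arm.get_image(n); cv2.imwrite(f"pics/{n}0.png",im); np.savez(f"{n}0.npz",im=im,d=d)
    K,T=cam(n); print(n,K.round(1).tolist(),(-T[:3,:3].T@T[:3,3]).round(),T[2,:3].round(3))
    for t in ["comb_tall","comb_short","rack","case","lid","lid_rib","caddy","clipper","mirror","oil"]:
        print(t,[(np.round(x["bbox"]).tolist(),round(x["score"],2)) for x in arm.search_frame(t,n)])
print(arm.read_state())
E
python3 a.py
```

```text
pics
side [[436.2, 0.0, 262.2], [0.0, 436.2, 184.1], [0.0, 0.0, 1.0]] [  68. -863. 1010.] [ 0.384  0.595 -0.707]
comb_tall [([331.0, 232.0, 364.0, 252.0], 0.73), ([300.0, 297.0, 329.0, 335.0], 0.72), ([293.0, 251.0, 318.0, 275.0], 0.66), ([360.0, 273.0, 388.0, 298.0], 0.63)]
comb_short [([271.0, 233.0, 296.0, 255.0], 0.85)]
rack [([174.0, 120.0, 232.0, 153.0], 0.75), ([264.0, 224.0, 328.0, 288.0], 0.62), ([245.0, 117.0, 262.0, 128.0], 0.33)]
case [([173.0, 118.0, 229.0, 154.0], 0.74), ([263.0, 227.0, 331.0, 289.0], 0.67)]
lid [([170.0, 123.0, 212.0, 144.0], 0.75)]
lid_rib [([173.0, 127.0, 209.0, 147.0], 0.84)]
caddy [([234.0, 123.0, 295.0, 202.0], 0.65)]
clipper [([177.0, 191.0, 220.0, 218.0], 0.78)]
mirror [([247.0, 118.0, 261.0, 128.0], 0.68), ([260.0, 226.0, 331.0, 288.0], 0.23)]
oil [([338.0, 188.0, 353.0, 216.0], 0.82), ([171.0, 125.0, 208.0, 147.0], 0.5)]
top [[482.2, 0.0, 258.7], [0.0, 482.2, 192.2], [0.0, 0.0, 1.0]] [ 421.  -60. 1293.] [ 0.149 -0.02  -0.989]
comb_tall [([397.0, 162.0, 422.0, 196.0], 0.95), ([352.0, 197.0, 374.0, 229.0], 0.9), ([396.0, 231.0, 419.0, 263.0], 0.
[... 674 characters left out ...]

{'clock': 1.1, 'joints': array([ 1.45661811e+00,  3.84692141e-01,  7.88406155e-03, -2.27435002e-05,
       -1.19399144e+00, -2.58565046e-01]), 'joint_vel': array([-0.00122285,  0.00098025,  0.00097228,  0.00032055,  0.0002734 ,
       -0.00051718]), 'joint_efforts': array([ 1.98516332e-04, -3.92101979e+01,  1.88614601e+01,  4.19087783e+00,
       -3.57801864e-04, -5.12067317e-06]), 'position': array([227.58970729, 582.05858359, 231.30719398]), 'ee_rot': array([-5.63835311e-01,  8.25887246e-01,  5.70977052e-06, -9.04212588e-06]), 'contact_force': array([-0.7218561 , -0.47300872,  1.30021037]), 'wrist_torque': array([-0.0329305 ,  0.00289591, -0.0203209 ]), 'gripper_width': 85.41347615509109}
```

View images.

Run:
```python
import cv2,numpy as np
im=cv2.imread("pics/top0.png"); cv2.imwrite("pics/top0b.png",cv2.resize(im[100:310,80:440],None,fx=2.2,fy=2.2,interpolation=cv2.INTER_CUBIC))
im=cv2.imread("pics/side0.png"); cv2.imwrite("pics/side0b.png",cv2.resize(im[100:345,160:400],None,fx=2.4,fy=2.4,interpolation=cv2.INTER_CUBIC))
```

```text
(no output)
```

View pics/top0b.png

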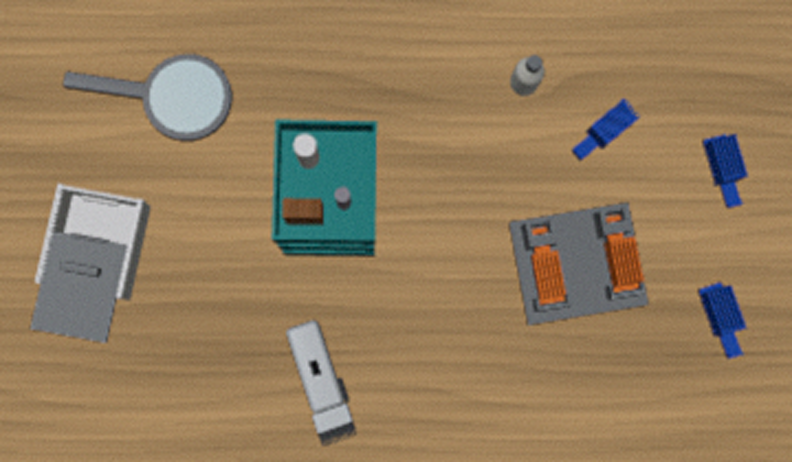

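View pics/side0b.png

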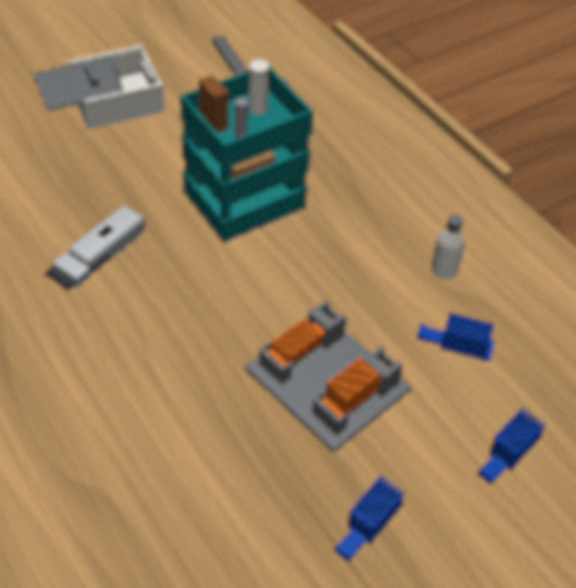

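The top crop shows two orange combs in the grey rack: full-frame (330,221) and (363,217). The second looks taller, with its full tooth face standing higher in the side view. Blue look-alikes stand at top (409,179), (407,245) and (356,160). Now I'll measure.

```bash
cat > b.py <<'E'
from h import *
for n in ["top","side"]:
    for t in ["comb_tall","comb_short","comb_tall_nose","comb_tall_tongue","bay_a","lip_a","keeper_a","rack","case","case_in","lid_rib","caddy","oil"]:
        try: print(n,t,[(np.round(x["uv"],1).tolist(),round(x["score"],2)) for x in arm.tip_of(t,n)])
        except Exception as e: print(t,e)
for n in ["top","side"]:
    z=np.load(f"{n}0.npz"); w=cloud(n,z["d"]); hsv=cv2.cvtColor(z["im"],cv2.COLOR_BGR2HSV)
    m=(hsv[...,0]<14)&(hsv[...,1]>180)&(hsv[...,2]>110)
    k,l,s,c=cv2.connectedComponentsWithStats(m.astype(np.uint8))
    for i in range(1,k):
        if s[i,4]>25:
            p=w[l==i]; p=p[~np.isnan(p[:,0])]
            if len(p): print(n,c[i].round(),s[i,4],"mean",p.mean(0).round(1),"z pct",np.percentile(p[:,2],[5,50,80,95]).round(1))
E
python3 b.py
```

```text
top comb_tall [([357.6, 218.8], 0.92), ([403.0, 242.7], 0.88), ([356.6, 155.5], 0.87), ([407.2, 174.2], 0.56), ([363.2, 221.0], 0.55)]
top comb_short [([328.0, 226.6], 0.53)]
top comb_tall_nose [([364.6, 230.9], 0.86), ([404.4, 162.0], 0.75), ([368.5, 149.6], 0.75), ([402.6, 229.2], 0.57)]
top comb_tall_tongue [([413.4, 258.7], 0.92), ([340.1, 169.3], 0.9), ([409.1, 191.1], 0.68), ([365.3, 237.6], 0.47)]
top bay_a [([363.9, 220.3], 0.98), ([328.3, 226.9], 0.65)]
top lip_a [([365.8, 234.4], 0.64), ([332.4, 240.1], 0.56), ([364.0, 221.8], 0.55)]
top keeper_a [([325.6, 206.5], 0.97), ([356.4, 204.8], 0.84), ([357.3, 219.4], 0.66), ([117.2, 221.5], 0.57)]
top rack [([343.9, 222.7], 0.96)]
top case [([128.5, 210.8], 0.56)]
top case_in [([128.2, 209.4], 0.72), ([362.5, 233.5], 0.68), ([116.2, 221.4], 0.5), ([329.1, 227.4], 0.21)]
top lid_rib [([116.3, 220.7], 0.81)]
top caddy [([228.4, 194.0], 0.61)]
top oil [([317.8, 139.7], 0.63)]
side comb_tall [([316.5, 313.7], 0.84), ([357.7, 245.6], 0.81), ([375.5, 286.1], 0.77), ([304.7, 266.5], 0.72), ([297.1, 268.6], 0.39)]
side comb_short [([281.
[... 303 characters left out ...]
], 0.6), ([293.6, 257.7], 0.52)]
side lip_a [([298.9, 270.2], 0.8), ([274.7, 251.3], 0.64)]
side keeper_a [([316.2, 253.0], 0.56)]
side rack [([290.8, 258.5], 0.56)]
side case [([208.1, 143.0], 0.73), ([291.8, 258.7], 0.59), ([258.6, 131.4], 0.54)]
side case_in [([296.5, 235.1], 0.48)]
side lid_rib [([197.5, 130.4], 0.61)]
side caddy [([263.6, 183.0], 0.94)]
side oil [([342.4, 212.2], 0.73)]
top [364. 219.] 280 mean [ 539.2 -357.8   55.3] z pct [31.3 58.8 62.4 64.6]
top [329. 225.] 272 mean [ 524.9 -269.4   40.7] z pct [30.9 41.8 45.9 48.8]
side [283. 242.] 208 mean [ 523.9 -270.1   41.9] z pct [32.4 42.9 45.2 47.1]
side [307. 259.] 192 mean [ 538.9 -359.2   58.3] z pct [53.7 58.7 60.8 62.3]
```

```bash
cat > c.py <<'E'
from h import *
def fit(xy,name):
    r=cv2.minAreaRect(xy.astype(np.float32)); print(name,len(xy),np.round(r[0],1),np.round(r[1],1),round(r[2],2))
for n in ["top","side"]:
    z=np.load(f"{n}0.npz"); w=cloud(n,z["d"]); im=z["im"]; hsv=cv2.cvtColor(im,cv2.COLOR_BGR2HSV)
    gray=(hsv[...,1]<70)
    def sel(x0,x1,y0,y1,z0,z1,m): return m&(w[...,0]>x0)&(w[...,0]<x1)&(w[...,1]>y0)&(w[...,1]<y1)&(w[...,2]>z0)&(w[...,2]<z1)
    m=sel(420,650,-440,-190,2,80,gray)
    print(n,"rack base z",np.median(w[...,2][sel(420,650,-440,-190,2,14,gray)]))
    fit(w[sel(420,650,-440,-190,2,14,gray)][:,:2],"rackbase")
    p=w[sel(420,650,-440,-190,28,56,gray)]; print("high grey",len(p),p[:,2].max())
    # case
    m=sel(350,700,200,480,2,120,gray); p=w[m]; print("case",len(p),p.min(0).round(),p.max(0).round(),np.histogram(p[:,2],np.arange(0,80,5))[0])
    for a,b in [(40,48),(47,53),(40,56),(0,10),(58,70)]:
        q=w[sel(350,700,200,480,a,b,gray)]
        if len(q)>3: fit(q[:,:2],f"case z{a}-{b}")
E
python3 c.py
python3 - <<'E'
from h import *
for s in [(350,700,200,480)]: print(proj("top",[[x,y,46] for x in (350,700) for y in (200,480)]).round())
E
python3 - <<'E'
import cv2
im=cv2.imread("pics/top0.png"); cv2.imwrite("pics/topc.png",cv2.resize(im[175:265,85:160],None,fx=6,fy=6,interpolation=cv2.INTER_CUBIC))
cv2.imwrite("pics/topr.png",cv2.resize(im[180:260,300:385],None,fx=7,fy=7,interpolation=cv2.INTER_CUBIC))
im=cv2.imread("pics/side0.png"); cv2.imwrite("pics/sider.png",cv2.resize(im[215:295,255:340],None,fx=7,fy=7,interpolation=cv2.INTER_CUBIC))
E
```

```text
top rack base z 8.367873213148298
rackbase 1413 [ 542.6 -312.2] [128.  151.4] 9.66
high grey 365 54.59301886846715
case 2606 [445. 211.   2.] [633. 334.  72.] [ 236  175   34   35   35   37   40   33   86  728 1028   70   17   48
    4]
case z40-48 354 [536.5 275.3] [100.9 170.7] 79.25
case z47-53 1365 [536.  275.8] [103.5 170.6] 79.8
case z40-56 1886 [536.4 275.8] [103.5 171.3] 79.69
case z0-10 514 [541.1 283.8] [119.3 178. ] 80.13
case z58-70 71 [547.4 249.4] [ 34.1 102.8] 34.83
side rack base z 7.760863027696118
rackbase 1002 [ 542.7 -313.2] [131.3 150.7] 8.53
high grey 349 52.53310266308409
case 1183 [447. 208.   2.] [677. 392.  69.] [ 43  65  56  49  52  47  55  63  62 345 300  20  11  15   0]
case z40-48 211 [537.8 274.4] [110.3 171.2] 80.05
case z47-53 519 [536.6 275.9] [107.6 169.8] 79.34
case z40-56 717 [537.6 274.4] [110.  172.1] 79.6
case z0-10 135 [574.2 306.7] [175.4 201.7] 10.05
case z58-70 31 [532.1 259.4] [23.3 86.7] 10.43
[[145. 293.]
 [ 33. 293.]
 [150. 158.]
 [ 43. 157.]]
```

View pics/topc.png

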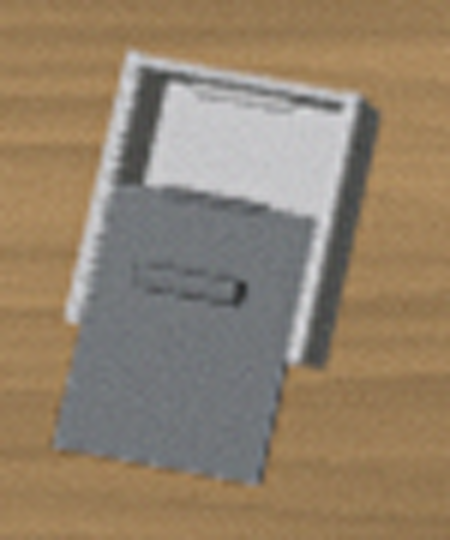

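View pics/topr.png

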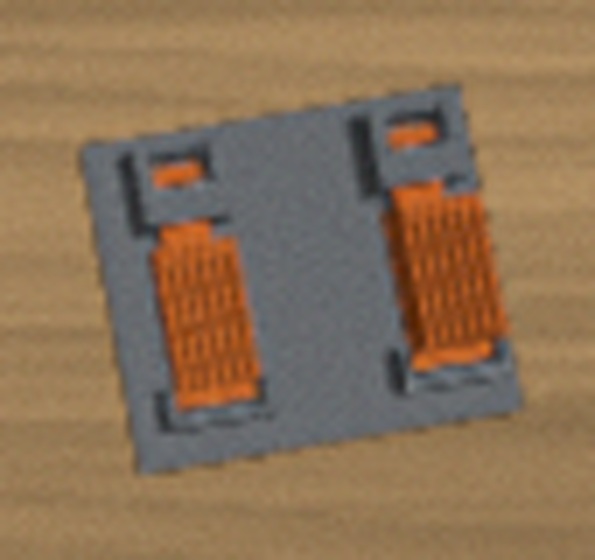

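View pics/sider.png

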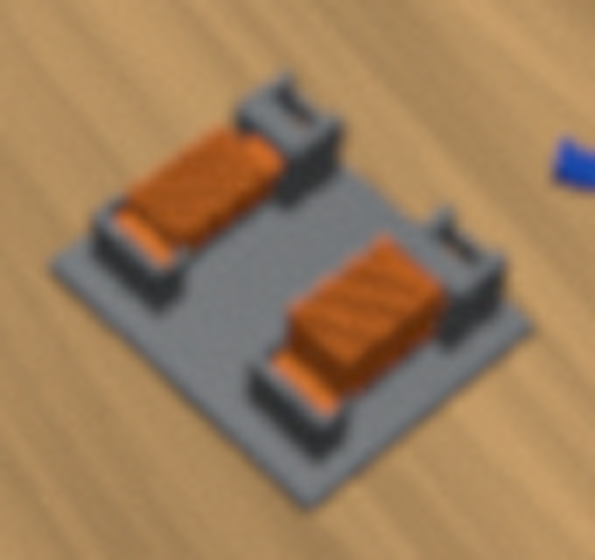

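The right-hand comb (top crop (445,270), full-frame (364,219)) has its top at z≈61, so it is the tall one. The left one is at z≈45 and is the short one, and the blue ones are look-alikes. Next I'll refine the rack, case and lid poses by drawing models over both views.

```bash
cat > pose.py <<'E'
from h import *
def fr(x,y,deg):
    c,s=np.cos(np.radians(deg)),np.sin(np.radians(deg)); T=np.eye(4); T[:2,:2]=[[c,-s],[s,c]]; T[:2,3]=[x,y]; return T
rack=fr(529.8,-314.8,9.2); case=fr(562.6,271.0,-10.3)
def ap(T,p): p=np.atleast_2d(p).astype(float); return p@T[:3,:3].T+T[:3,3]
def box(x0,x1,y0,y1,z): return [[x0,y0,z],[x1,y0,z],[x1,y1,z],[x0,y1,z]]
def draw(im,n,polys,f,off):
    for T,p,c in polys:
        q=(proj(n,ap(T,p))-off+0.5)*f; cv2.polylines(im,[np.round(q).astype(int)],True,c,1)
E
cat > d.py <<'E'
from pose import *
op=float(__import__('sys').argv[1]) if len(__import__('sys').argv)>1 else 53
G=(0,255,0);Y=(0,255,255);M=(255,0,255)
P=[(rack,box(-51,77,-75,75,8),G),(rack,box(-51,77,-75,75,0),G)]
for y,h in((-45,36),(45,20)):
    P+=[(rack,box(-37,-32,y-20,y+20,37),Y),(rack,box(38,52,y-17,y+17,47.5),Y),(rack,box(-30,30,y-15,y+15,25+h),M)]
P+=[(case,box(-59,59,-50,50,46),G),(case,box(-59,59,-50,50,0),G),(case,box(-55,55,-46,46,4),Y),
 (case,box(-58-op,58-op,-45,45,50.5),M),(case,box(15-op,25-op,-22,22,66.5),M)]
for n in("top","side"):
    im=cv2.imread(f"pics/{n}0.png")
    outs=[]
    for T,ctr in((rack,[13,0,20]),(case,[-25,0,40])):
        u=proj(n,ap(T,ctr))[0].astype(int); off=u-[36,44]; f=7
        c=cv2.resize(im[off[1]:off[1]+85,off[0]:off[0]+72 ],None,fx=5.5,fy=5.5,interpolation=cv2.INTER_CUBIC)
        draw(c,n,P,5.5,off); outs.append(c)
    cv2.imwrite(f"pics/ov_{n}.png",np.hstack(outs))
for n,uv,z in(("top",(116.3,220.7),66.5),("side",(197.5,130.4),66.5)):
    w=ray_z(n,uv,z); print(n,"rib",w.round(1),"in case",(np.linalg.inv(case)@[*w,1]).round(1)[:3])
for n,uv in(("top",(228.4,194)),("side",(263.6,183)),("top",(317.8,139.7)),("side",(342.4,212.2))): print(ray_z(n,uv,0).round())
E
python3 d.py
```

```text
top rib [531.3 275.3  66.5] in case [-31.6  -1.4  66.5]
side rib [525.9 270.4  66.5] in case [-36.   -7.1  66.5]
[611.  -5.   0.]
[623. -11.   0.]
[ 763. -250.    0.]
[ 765. -244.    0.]
```

View pics/ov_top.png

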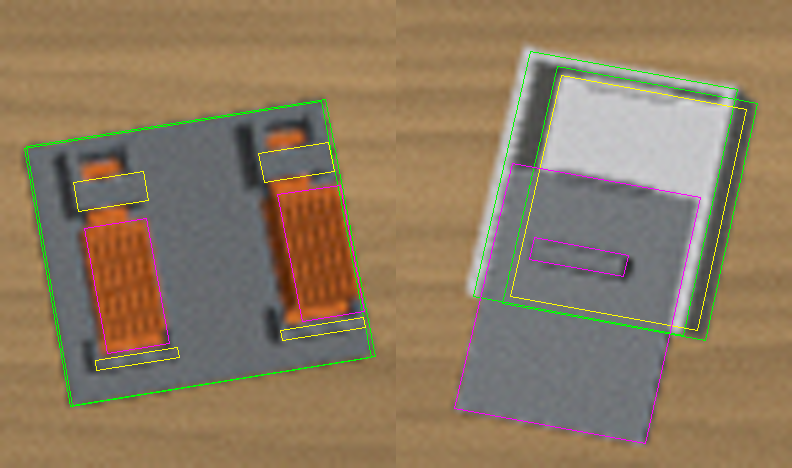

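View pics/ov_side.png

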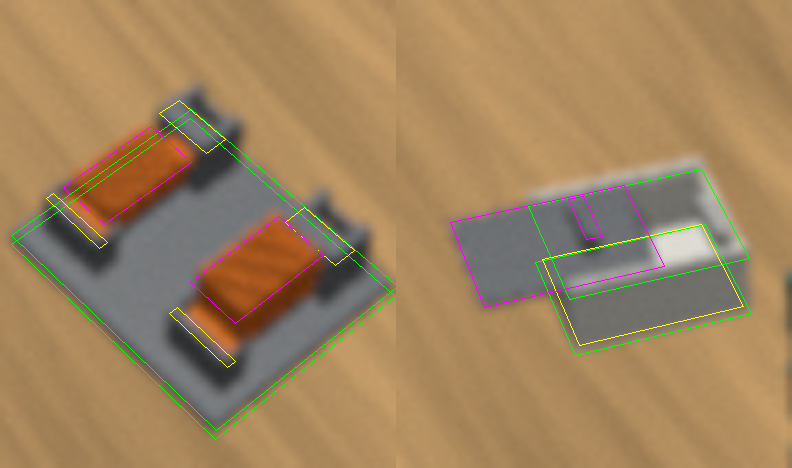

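```bash
cat > e.py <<'E'
from pose import *
for n in ["top","side"]:
    z=np.load(f"{n}0.npz"); w=cloud(n,z["d"]); hsv=cv2.cvtColor(z["im"],cv2.COLOR_BGR2HSV)
    m=(hsv[...,0]<16)&(hsv[...,1]>140)&(hsv[...,2]>90)
    p=w[m]; p=p[~np.isnan(p[:,0])]; r=ap(np.linalg.inv(rack),p)
    for lab,s in (("tall",(r[:,2]>54)&(r[:,1]<0)&(abs(r[:,0])<60)),("short",(r[:,2]>38)&(r[:,1]>0)&(abs(r[:,0])<60)&(r[:,1]<75))):
        q=r[s]; rect=cv2.minAreaRect(q[:,:2].astype(np.float32)); print(n,lab,len(q),np.percentile(q[:,:2],[2,50,98],axis=0).round(1).tolist(),np.round(rect[0],1),np.round(rect[1],1),round(rect[2],1), q[:,2].mean().round(1))
    # keeper bar & lip grey
    g=(hsv[...,1]<80); p=w[g]; p=p[~np.isnan(p[:,0])]; r=ap(np.linalg.inv(rack),p)
    for y in(-45,45):
        q=r[(abs(r[:,1]-y)<24)&(r[:,0]>30)&(r[:,0]<70)&(r[:,2]>40)&(r[:,2]<60)]; print(n,"keeper",y,len(q),np.percentile(q,[5,50,95],axis=0).round(1).tolist())
        q=r[(abs(r[:,1]-y)<28)&(r[:,0]<-25)&(r[:,0]>-50)&(r[:,2]>30)&(r[:,2]<45)]; print(n,"lip",y,len(q),np.percentile(q,[5,50,95],axis=0).round(1).tolist())
E
python3 e.py
python3 - <<'E'
from h import *
s=arm.read_state(); Rm=R.from_quat(s["ee_rot"]).as_matrix(); print(Rm.round(3))
from pose import *
for c in ([-10,0,54],):
    print(ap(case,c).round(1))
E
```

```text
top tall 212 [[-22.6, -58.3], [3.9, -44.8], [28.8, -28.8]] [  3.  -43.7] [54.  31.1] 0.1 60.3
top short 210 [[-24.7, 31.1], [3.3, 46.6], [37.3, 60.8]] [15.3 45.9] [85.6 30.6] 0.2 43.9
top keeper -45 106 [[39.2, -59.4, 42.3], [48.3, -42.6, 47.9], [65.6, -26.9, 52.4]]
top lip -45 43 [[-36.6, -63.6, 32.8], [-33.7, -42.1, 37.2], [-27.4, -24.4, 41.4]]
top keeper 45 100 [[38.6, 30.7, 41.9], [47.5, 47.2, 47.6], [64.1, 62.6, 52.7]]
top lip 45 41 [[-37.6, 27.3, 31.6], [-34.3, 46.3, 36.9], [-27.1, 65.8, 41.9]]
side tall 194 [[-22.6, -59.4], [2.8, -44.2], [28.3, -29.9]] [  4.3 -44.2] [56.  32.1] 1.2 59.0
side short 187 [[-23.9, 29.7], [2.0, 44.9], [30.2, 60.4]] [ 6.5 45.1] [32.7 63.7] 90.0 43.3
side keeper -45 88 [[38.9, -61.0, 41.4], [49.8, -47.3, 46.5], [65.0, -27.6, 49.7]]
side lip -45 46 [[-37.4, -64.3, 31.1], [-34.8, -45.1, 35.7], [-28.6, -25.2, 39.4]]
side keeper 45 84 [[37.8, 28.6, 42.5], [46.9, 44.0, 46.8], [63.6, 61.8, 49.9]]
side lip 45 41 [[-37.2, 25.5, 31.1], [-34.8, 44.3, 35.3], [-27.0, 64.6, 39.1]]
[[-0.364 -0.931 -0.   ]
 [-0.931  0.364 -0.   ]
 [ 0.     0.    -1.   ]]
[[552.8 272.8  54. ]]
```

```bash
cat > plan.py <<'E'
from pose import *
def Rt(phi,tilt=0,axis=None):
    c,s=np.cos(np.radians(phi)),np.sin(np.radians(phi))
    M=np.array([[c,s,0],[s,-c,0],[0,0,-1.]])
    return M if not tilt else R.from_rotvec(np.radians(tilt)*np.array(axis)).as_matrix()@M
def rel(p0,R0,p,Rm):
    d=R0.T@(np.array(p)-p0)/10; return np.r_[d,np.degrees(R.from_matrix(R0.T@Rm).as_rotvec())].round(2).tolist()
def st():
    s=arm.read_state(); return s["position"],R.from_quat(s["ee_rot"]).as_matrix(),s
E
python3 - <<'E'
from plan import *
p,Q,s=st()
for z in(110,54): print(rel(p,Q,ap(case,[-5,0,z])[0],Rt(-100.3)))
E
```

```text
[16.86, -42.04, 12.13, 0.0, -0.0, -11.06]
[16.86, -42.04, 17.73, 0.0, -0.0, -11.06]
```

>>> {"fn": "move_arm", "kwargs": {"targets": [[4,-10,3,0,0,-6,255],[8,-20,6,0,0,-11,255],[12,-30,9,0,0,-11,255],[16.9,-42,12,0,0,-11,255],[16.9,-42,12,0,0,-11,255],[16.9,-42,12,0,0,-11,255],[16.9,-42,12,0,0,-11,255],[16.9,-42,12,0,0,-11,255],[16.9,-42,12,0,0,-11,255],[16.9,-42,12,0,0,-11,255]]}}

```text
clock: 3.65
position: [557.1, 272.1, 111.5]
ee_rot: [-0.64, 0.768, 0.0, 0.0]
contact_force: [0.3, 0.4, 0.1]
gripper_width: -0.2
```

Run:
```python
from plan import *
p,Q,s=st(); print(s["clock"],p,s["contact_force"],s["gripper_width"])
print(rel(p,Q,ap(case,[-5,0,54.5])[0],Rt(-100.3)), rel(p,Q,ap(case,[-76,0,54.5])[0],Rt(-100.3)))
im,d=arm.get_image("side"); cv2.imwrite("pics/s1.png",cv2.resize(im[60:200,140:300],None,fx=4,fy=4,interpolation=cv2.INTER_CUBIC))
```

```text
3.65 [557.07196758 272.06253183 111.50514162] [0.3385027  0.43175927 0.09101241] -0.18729665461004744
[0.01, -0.06, 5.7, -0.01, 0.01, -0.05] [0.01, 7.04, 5.7, -0.01, 0.01, -0.05]
```

View pics/s1.png

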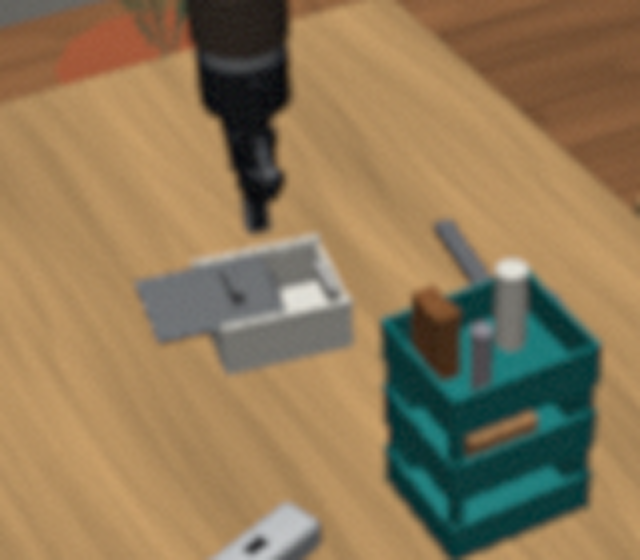

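The closed fingers hang just above the open part of the case, on the +x side of the rib (crop (258,225); rib at (232,290)).

>>> {"fn": "move_arm", "kwargs": {"targets": [[0,0,3,0,0,0,255],[0,0,5.5,0,0,0,255],[0,0,5.7,0,0,0,255],[0,1,5.7,0,0,0,255],[0,2,5.7,0,0,0,255],[0,3,5.7,0,0,0,255],[0,4,5.7,0,0,0,255],[0,5,5.7,0,0,0,255],[0,6,5.7,0,0,0,255],[0,6.6,5.7,0,0,0,255],[0,7.0,5.7,0,0,0,255],[0,7.0,5.7,0,0,0,255]]}}

```text
clock: 5.2
position: [487.4, 283.8, 53.9]
ee_rot: [-0.64, 0.768, 0.0, -0.001]
contact_force: [-0.1, -0.3, 1.2]
gripper_width: 0.0
```

Run:
```python
from plan import *
p,Q,s=st(); print(p,ap(np.linalg.inv(case),p).round(1),s["contact_force"])
for n in("side","top"):
    im,d=arm.get_image(n); x,y=(140,60) if n=="side" else (70,150); cv2.imwrite(f"pics/{n}2.png",im);cv2.imwrite(f"pics/{n}2c.png",cv2.resize(im[y:y+140,x:x+160],None,fx=4,fy=4,interpolation=cv2.INTER_CUBIC)); np.savez(f"{n}2.npz",im=im,d=d)
```

```text
[487.44265686 283.80655384  53.8981678 ] [[-76.2  -0.8  53.9]] [-0.08792127 -0.31953859  1.16242115]
```

View pics/side2c.png

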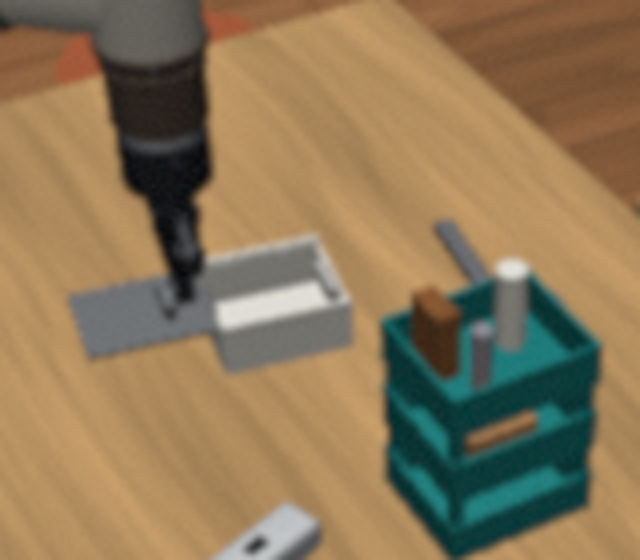

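View pics/top2c.png

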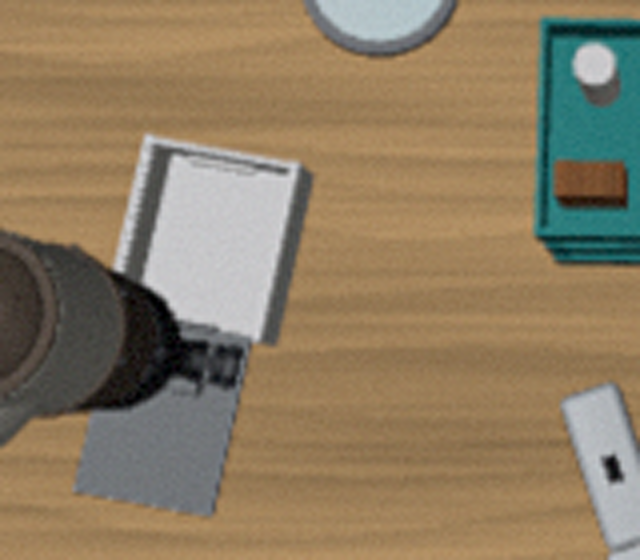

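The lid is now open and the case clear (top crop: floor (220,240), lid edge just at the wall (210,335)).

Run:
```python
from plan import *
p,Q,s=st()
print("up",rel(p,Q,p+[0,0,200],Q))
for X in ([520,0,290],[535,-200,290]): print(rel(p,Q,X,Rt(-90)))
print(rel(p,Q,[*ap(rack,[5,-44.2,0])[0][:2],290],Rt(-80.8)))
print(rel(p,Q,[*ap(rack,[5,-44.2,0])[0][:2],120],Rt(-80.8)))
```

```text
up [0.03, 0.03, -20.0, 0.0, 0.0, 0.0]
[27.36, -8.26, -23.6, 0.1, -0.08, -10.39]
[46.76, -13.34, -23.57, 0.1, -0.08, -10.39]
[62.14, -16.85, -23.55, 0.1, -0.08, -19.59]
[62.12, -16.88, -6.55, 0.1, -0.08, -19.59]
```

>>> {"fn": "move_arm", "kwargs": {"targets": [[0,0,-5,0,0,0,255],[0,0,-11,0,0,0,200],[0,0,-17,0,0,0,100],[2,0,-23.5,0,0,0,80],[8,-2,-23.5,0,0,-4,80],[14,-4,-23.5,0,0,-8,80],[20,-6,-23.5,0,0,-10,80],[27,-8,-23.5,0,0,-10,80],[33,-10,-23.5,0,0,-12,80],[39,-11.5,-23.5,0,0,-14,80],[46,-13.3,-23.5,0,0,-17,80],[52,-14.5,-23.5,0,0,-19.6,80],[58,-16,-23.5,0,0,-19.6,80],[62.1,-16.9,-23.5,0,0,-19.6,80],[62.1,-16.9,-18,0,0,-19.6,80],[62.1,-16.9,-12,0,0,-19.6,80],[62.1,-16.9,-6.5,0,0,-19.6,80],[62.1,-16.9,-6.5,0,0,-19.6,80],[62.1,-16.9,-6.5,0,0,-19.6,80],[62.1,-16.9,-6.5,0,0,-19.6,80]]}}

```text
clock: 7.8
position: [544.7, -357.7, 122.6]
ee_rot: [0.762, -0.648, 0.003, -0.001]
contact_force: [-0.1, 0.2, 0.1]
gripper_width: 58.6
```

Run:
```python
from plan import *
p,Q,s=st(); print(p,ap(np.linalg.inv(rack),p).round(1),s["contact_force"],s["gripper_width"],Q.round(3).tolist())
for z in(60,45,27): print(rel(p,Q,ap(rack,[5,-44.2,z])[0],Rt(-80.8)))
for n in("side","top"):
    im,d=arm.get_image(n); x,y=(240,170) if n=="side" else (290,140); cv2.imwrite(f"pics/{n}3.png",im);cv2.imwrite(f"pics/{n}3c.png",cv2.resize(im[y:y+130,x:x+120],None,fx=4,fy=4,interpolation=cv2.INTER_CUBIC)); np.savez(f"{n}3.npz",im=im,d=d)
```

```text
[ 544.660718   -357.68125138  122.61084177] [[  7.8 -44.7 122.6]] [-0.07317389  0.21697617  0.10990253] 58.6278970281154 [[0.161, -0.987, 0.005], [-0.987, -0.161, -0.002], [0.003, -0.005, -1.0]]
[-0.07, 0.31, 6.26, -0.27, -0.18, 0.07]
[-0.08, 0.32, 7.76, -0.27, -0.18, 0.07]
[-0.08, 0.33, 9.56, -0.27, -0.18, 0.07]
```

View pics/side3c.png

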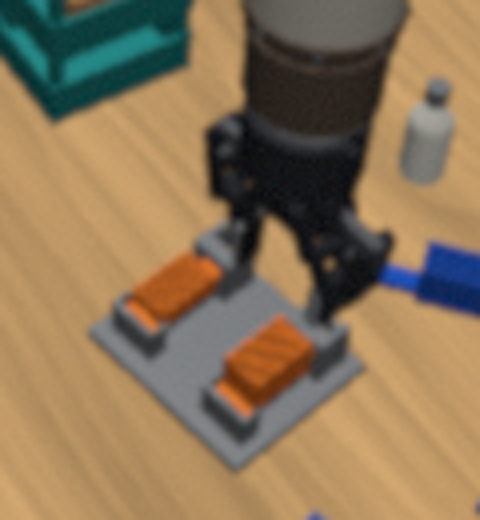

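View pics/top3c.png

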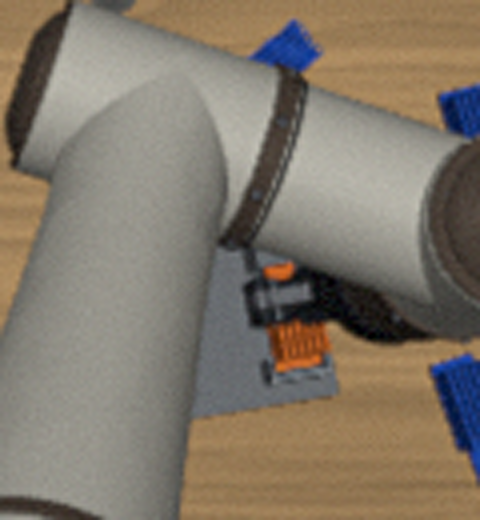

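The open gripper stands above the right (tall) comb, with fingers on either side of it. The comb is at side crop (270,355) and the fingers at (240,260) and (325,300).

>>> {"fn": "move_arm", "kwargs": {"targets": [[0,0.3,0,-0.2,-0.2,0,80],[0,0.3,3,-0.2,-0.2,0,80],[0,0.3,5,-0.2,-0.2,0,80],[0,0.3,5,-0.2,-0.2,0,80],[0,0.3,5,-0.2,-0.2,0,80]]}}

```text
clock: 8.52
position: [540.6, -357.9, 70.5]
ee_rot: [0.762, -0.648, -0.002, 0.0]
contact_force: [1.0, 0.7, 0.1]
gripper_width: 58.6
```

Run:
```python
from plan import *
p,Q,s=st(); print(p,ap(np.linalg.inv(rack),p).round(1),s["contact_force"],s["gripper_width"],Q.round(3).tolist())
for z in(45,27): print(rel(p,Q,ap(rack,[5,-44.2,z])[0],Rt(-80.8)))
```

```text
[ 540.5933014  -357.90333025   70.50581025] [[  3.8 -44.3  70.5]] [0.98990687 0.71571637 0.11164852] 58.55570214889469 [[0.161, -0.987, -0.002], [-0.987, -0.161, 0.002], [-0.002, 0.002, -1.0]]
[-0.0, -0.13, 2.55, 0.12, 0.13, 0.06]
[0.0, -0.13, 4.35, 0.12, 0.13, 0.06]
```

>>> {"fn": "move_arm", "kwargs": {"targets": [[0,-0.1,2,0.1,0.1,0,80],[0,-0.1,3.5,0.1,0.1,0,80],[0,-0.1,4.4,0.1,0.1,0,80],[0,-0.1,4.4,0.1,0.1,0,120],[0,-0.1,4.4,0.1,0.1,0,152],[0,-0.1,4.4,0.1,0.1,0,152],[0,-0.1,4.4,0.1,0.1,0,152]]}}

```text
clock: 9.4
position: [541.0, -357.3, 25.8]
ee_rot: [0.762, -0.648, -0.001, -0.0]
contact_force: [-1.1, -0.6, 0.2]
gripper_width: 34.5
```

Run:
```python
from plan import *
p,Q,s=st(); print(p,ap(np.linalg.inv(rack),p).round(1),s["contact_force"],s["gripper_width"],Q.round(3).tolist())
for n in("side",):
    im,d=arm.get_image(n); x,y=(250,190); cv2.imwrite(f"pics/{n}4.png",im);cv2.imwrite(f"pics/{n}4c.png",cv2.resize(im[y:y+105,x:x+105],None,fx=5.5,fy=5.5,interpolation=cv2.INTER_CUBIC))
```

```text
[ 541.00632842 -357.27507155   25.76934785] [[  4.3 -43.7  25.8]] [-1.09614337 -0.55703212  0.2077863 ] 34.47839967923051 [[0.161, -0.987, -0.001], [-0.987, -0.161, 0.001], [-0.001, 0.001, -1.0]]
```

View pics/side4c.png

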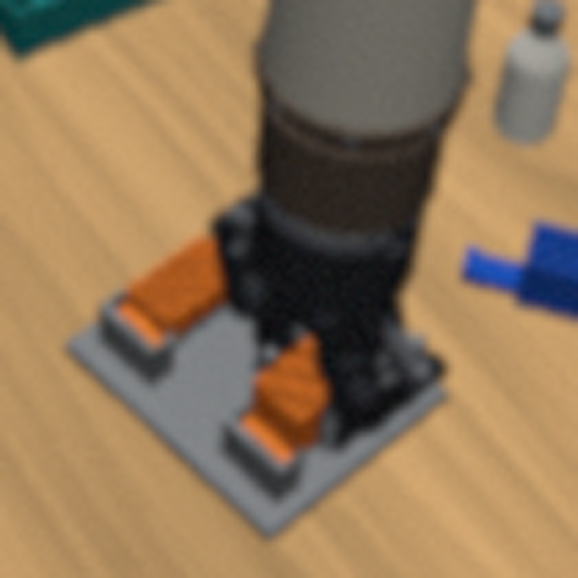

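The fingers straddle the tall comb (side crop (290,395)). Now I'll close in small steps while watching the force.

>>> {"fn": "move_arm", "kwargs": {"targets": [[0.03,0,0,0,0,0,156],[0.03,0,0,0,0,0,160],[0.03,0,0,0,0,0,160]]}}

```text
clock: 9.82
position: [540.8, -357.5, 25.3]
ee_rot: [0.762, -0.648, -0.001, 0.0]
contact_force: [0.0, -0.3, 0.8]
gripper_width: 31.8
```

>>> {"fn": "move_arm", "kwargs": {"targets": [[0,0,0,0,0,0,163],[0,0,0,0,0,0,163]]}}

```text
clock: 10.07
position: [540.8, -357.4, 25.3]
ee_rot: [0.762, -0.648, -0.001, 0.0]
contact_force: [-0.6, 1.4, 0.2]
gripper_width: 30.8
```

>>> {"fn": "move_arm", "kwargs": {"targets": [[0,0,0,0,0,0,167],[0,0,0,0,0,0,167]]}}

```text
clock: 10.32
position: [540.9, -357.5, 25.3]
ee_rot: [0.762, -0.648, -0.001, 0.0]
contact_force: [-0.9, 0.5, -0.1]
gripper_width: 30.1
```

```bash
cat > tilt.py <<'E'
from plan import *
p,Q,s=st(); pr=ap(np.linalg.inv(rack),p)[0]; print(pr.round(1),s["contact_force"])
piv=np.array([60,pr[1],28])
Rr=rack[:3,:3]
for th,up in((3,.4),(6,.6),(9,.8),(11.5,1),(13.5,1)):
    M=R.from_rotvec([0,np.radians(th),0]).as_matrix()
    q=piv+M@(pr-piv)+[0,0,up]
    print(th,rel(p,Q,ap(rack,q)[0],Rr@M@Rr.T@Q),(ap(rack,q)[0]).round(1))
E
python3 tilt.py
```

```text
[  4.1 -43.9  25.3] [-0.90502293  0.54156857 -0.07729825]
3 [-0.0, 0.01, -0.33, -3.0, -0.0, 0.01] [ 540.8 -357.5   28.7]
6 [-0.0, -0.0, -0.65, -6.0, -0.0, 0.01] [ 540.9 -357.5   31.8]
9 [-0.0, -0.03, -0.96, -9.0, -0.01, 0.02] [ 541.1 -357.4   34.9]
11.5 [-0.0, -0.06, -1.22, -11.5, -0.01, 0.02] [ 541.4 -357.4   37.5]
13.5 [-0.0, -0.09, -1.41, -13.5, -0.01, 0.02] [ 541.8 -357.3   39.5]
```

>>> {"fn": "move_arm", "kwargs": {"targets": [[0,0,0,0,0,0,255],[0,0,0,0,0,0,255],[0,0,0,0,0,0,255]]}}

```text
clock: 10.7
position: [540.9, -357.5, 25.4]
ee_rot: [0.762, -0.648, -0.001, 0.0]
contact_force: [-0.1, 0.4, 1.7]
gripper_width: 29.0
```

>>> {"fn": "move_arm", "kwargs": {"targets": [[0,0,-0.17,-1.5,0,0,255],[0,0,-0.33,-3,0,0,255],[0,0,-0.49,-4.5,0,0,255],[0,0,-0.65,-6,0,0,255],[0,0,-0.65,-6,0,0,255]]}}

```text
clock: 11.32
position: [541.3, -357.3, 31.5]
ee_rot: [0.761, -0.647, -0.035, 0.04]
contact_force: [0.1, 0.1, -0.3]
gripper_width: 29.4
```

Run:
```python
from plan import *
p,Q,s=st(); pr=ap(np.linalg.inv(rack),p)[0]; print(pr.round(1),s["contact_force"],np.degrees(np.arcsin(Q[:,1][2])))
piv=np.array([60,pr[1],28.5]); Rr=rack[:3,:3]
for th,up in((2,0),(4,0),(6,.2),(7.5,.4)):
    M=R.from_rotvec([0,np.radians(th),0]).as_matrix()
    q=piv+M@(pr-piv)+[0,0,up]
    print(th,rel(p,Q,ap(rack,q)[0],Rr@M@Rr.T@Q),(ap(rack,q)[0]).round(1))
```

```text
[  4.5 -43.8  31.5] [ 0.1284743   0.13532642 -0.34383755] 6.126907998444198
2 [-0.0, 0.01, -0.19, -2.0, -0.0, 0.0] [ 541.4 -357.2   33.5]
4 [-0.0, 0.01, -0.39, -4.0, -0.01, 0.01] [ 541.6 -357.2   35.4]
6 [-0.0, 0.0, -0.6, -6.0, -0.01, 0.01] [ 541.9 -357.2   37.5]
7.5 [-0.0, -0.01, -0.77, -7.5, -0.01, 0.01] [ 542.1 -357.1   39.2]
```

>>> {"fn": "move_arm", "kwargs": {"targets": [[0,0,-0.19,-2,0,0,255],[0,0,-0.39,-4,0,0,255],[0,0,-0.6,-6,0,0,255],[0,0,-0.77,-7.5,0,0,255],[0,0,-0.77,-7.5,0,0,255],[0,0,-0.77,-7.5,0,0,255]]}}

```text
clock: 12.08
position: [541.4, -357.3, 39.3]
ee_rot: [0.756, -0.643, -0.077, 0.09]
contact_force: [-0.1, 0.1, -1.8]
gripper_width: 29.2
```

Run:
```python
from plan import *
p,Q,s=st(); pr=ap(np.linalg.inv(rack),p)[0]; th=np.arcsin(Q[:,1][2]); print(pr.round(1),s["contact_force"],np.degrees(th))
# comb pose from grasp (tcp at comb (4.1,0,0.3) at grip)
M=R.from_rotvec([0,th,0]).as_matrix(); o=pr-M@np.array([4.1,0,0.3])
for n,v in(("nose",[-30,0,0]),("tongue",[60,0,3]),("hooktop",[55,0,10]),("hooktopr",[60,0,10])): print(n,(o+M@np.array(v)).round(1))
for dx in(-10,-20,-28): print(dx,rel(p,Q,p+rack[:3,:3]@[dx,0,0],Q))
print(rel(p,Q,p+rack[:3,:3]@[-28,0,0]+[0,0,40],Q))
for n in("side",):
    im,d=arm.get_image(n); x,y=(250,190); cv2.imwrite(f"pics/{n}5.png",im);cv2.imwrite(f"pics/{n}5c.png",cv2.resize(im[y:y+105,x:x+105],None,fx=5.5,fy=5.5,interpolation=cv2.INTER_CUBIC))
```

```text
[  4.6 -43.8  39.3] [-0.06583711  0.08783151 -1.79495609] 13.59867072972031
nose [-28.6 -43.8  47.1]
tongue [ 59.6 -43.8  28.8]
hooktop [ 56.4 -43.8  36.8]
hooktopr [ 61.3 -43.8  35.6]
-10 [-0.0, 0.97, 0.24, 0.0, 0.0, 0.0]
-20 [-0.0, 1.94, 0.47, 0.0, 0.0, 0.0]
-28 [-0.0, 2.72, 0.66, 0.0, 0.0, 0.0]
[-0.01, 3.66, -3.23, 0.0, 0.0, 0.0]
```

View pics/side5c.png

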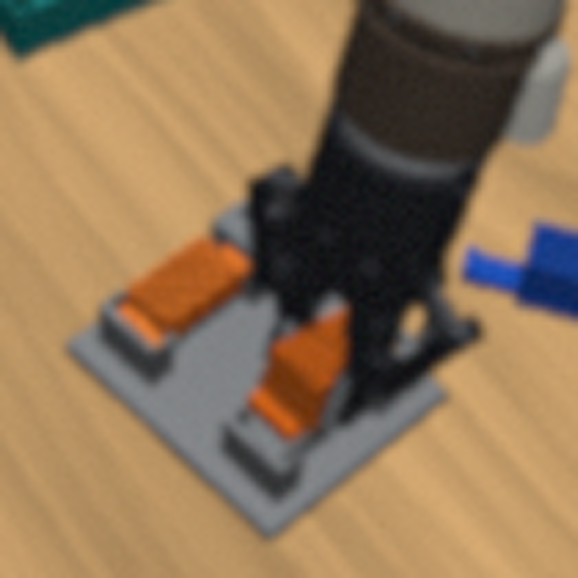

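The nose is above the lip (side crop (280,415) over the lip at (245,440)), and the forces are small. Drawing forward.

>>> {"fn": "move_arm", "kwargs": {"targets": [[0,0.5,0.18,0,0,0,255],[0,0.97,0.3,0,0,0,255],[0,1.45,0.42,0,0,0,255],[0,1.45,0.42,0,0,0,255]]}}

```text
clock: 12.62
position: [526.1, -359.9, 39.0]
ee_rot: [0.756, -0.643, -0.078, 0.09]
contact_force: [-0.4, -0.9, 0.7]
gripper_width: 29.3
```

>>> {"fn": "move_arm", "kwargs": {"targets": [[0,0.5,0.12,0,0,0,255],[0,0.97,0.23,0,0,0,255],[0,1.27,0.31,0,0,0,255],[0,1.27,0.31,0,0,0,255]]}}

```text
clock: 13.12
position: [513.4, -362.0, 38.9]
ee_rot: [0.756, -0.643, -0.078, 0.09]
contact_force: [0.1, -0.6, 0.9]
gripper_width: 29.2
```

Run:
```python
from plan import *
p,Q,s=st(); pr=ap(np.linalg.inv(rack),p)[0]; th=np.arcsin(Q[:,1][2]); print(pr.round(1),s["contact_force"],np.degrees(th))
M=R.from_rotvec([0,th,0]).as_matrix(); o=pr-M@np.array([4.1,0,0.3])
for n,v in(("nose",[-30,0,0]),("tongue",[60,0,3]),("hooktop",[55,0,10]),("hooktopr",[60,0,10])): print(n,(o+M@np.array(v)).round(1))
for z in(30,100,275): print(z,rel(p,Q,p+[0,0,z],Q))
im,d=arm.get_image("side"); x,y=(250,190); cv2.imwrite(f"pics/side6c.png",cv2.resize(im[y:y+105,x:x+105],None,fx=5.5,fy=5.5,interpolation=cv2.INTER_CUBIC))
```

```text
[-23.7 -44.   38.9] [ 0.08177563 -0.58786713  0.85346672] 13.631613879386734
nose [-56.9 -44.   46.7]
tongue [ 31.3 -44.   28.4]
hooktop [ 28.  -44.   36.4]
hooktopr [ 32.9 -44.   35.2]
30 [-0.01, 0.71, -2.92, 0.0, 0.0, 0.0]
100 [-0.02, 2.36, -9.72, 0.0, 0.0, 0.0]
275 [-0.05, 6.48, -26.73, 0.0, 0.0, 0.0]
```

View pics/side6c.png

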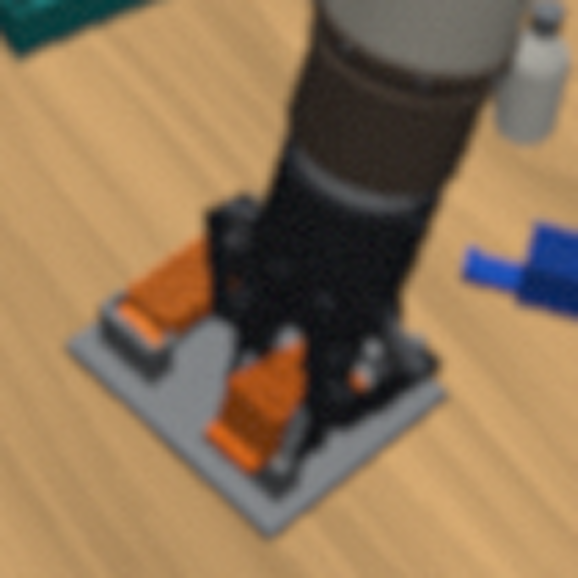

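The comb is drawn forward over the lip (nose at crop (235,450)), and its hook is past the keeper. Lifting.

>>> {"fn": "move_arm", "kwargs": {"targets": [[0,0.24,-1,0,0,0,255],[0,0.71,-2.9,0,0,0,255],[0,1.5,-6,0,0,0,255],[0,2.36,-9.7,0,0,0,255],[0,3.8,-15.5,0,0,0,255],[0,5.1,-21,0,0,0,255],[0,6.5,-26.7,0,0,0,255],[0,6.5,-26.7,0,0,0,255],[0,6.5,-26.7,0,0,0,255]]}}

```text
clock: 14.3
position: [513.2, -362.0, 313.4]
ee_rot: [0.756, -0.643, -0.078, 0.089]
contact_force: [-0.2, 0.0, -1.0]
gripper_width: 29.7
```

Run:
```python
from plan import *
p,Q,s=st(); print(p,s["contact_force"],s["gripper_width"])
for X,f in (([510,-200,310],-85),([495,0,310],-90),([520,150,310],-98)): print(rel(p,Q,X,Rt(f)))
g=ap(case,[-15+4.1,0,0])[0]
for z in(310,130): print(rel(p,Q,[*g[:2],z],Rt(-100.3)))
```

```text
[ 513.22960368 -361.96592285  313.44561925] [-0.21717403  0.02635165 -0.99909063] 29.704334146103637
[-16.04, -2.31, -0.16, 13.58, -0.35, 4.23]
[-36.02, -4.0, -0.51, 13.56, -0.94, 9.21]
[-50.42, -8.75, -1.62, 13.5, -1.89, 17.17]
[-62.05, -13.73, -2.79, 13.48, -2.16, 19.46]
[-62.0, -17.96, 14.7, 13.48, -2.16, 19.46]
```

>>> {"fn": "move_arm", "kwargs": {"targets": [[-4,-0.6,0,7,0,1,255],[-10,-1.5,-0.1,13.5,-0.3,3,255],[-16,-2.3,-0.2,13.5,-0.4,4.2,255],[-21,-2.7,-0.2,13.5,-0.5,5.5,255],[-26,-3.1,-0.3,13.5,-0.7,6.8,255],[-31,-3.5,-0.4,13.5,-0.8,8,255],[-36,-4,-0.5,13.5,-0.9,9.2,255],[-41,-5.6,-0.9,13.5,-1.3,12,255],[-46,-7.2,-1.3,13.5,-1.6,14.5,255],[-50.4,-8.8,-1.6,13.5,-1.9,17,255],[-56,-11.3,-2.2,13.5,-2.1,18.5,255],[-62,-13.7,-2.8,13.5,-2.2,19.5,255],[-62,-13.7,-2.8,13.5,-2.2,19.5,255],[-62,-15.1,3,13.5,-2.2,19.5,255],[-62,-16.5,9,13.5,-2.2,19.5,255],[-62,-18,14.7,13.5,-2.2,19.5,255],[-62,-18,14.7,13.5,-2.2,19.5,255],[-62,-18,14.7,13.5,-2.2,19.5,255],[-62,-18,14.7,13.5,-2.2,19.5,255]]}}

```text
clock: 16.68
position: [554.0, 273.3, 132.7]
ee_rot: [-0.641, 0.768, -0.0, 0.003]
contact_force: [-0.1, 0.0, 0.0]
gripper_width: 29.1
```

Run:
```python
from plan import *
p,Q,s=st(); print(p,ap(np.linalg.inv(case),p).round(1),s["contact_force"],s["gripper_width"],Q.round(3).tolist())
for n in("side","top"):
    im,d=arm.get_image(n); x,y=(140,40) if n=="side" else (70,140); cv2.imwrite(f"pics/{n}7c.png",cv2.resize(im[y:y+140,x:x+160],None,fx=4,fy=4,interpolation=cv2.INTER_CUBIC)); np.savez(f"{n}7.npz",im=im,d=d)
```

```text
[554.02785595 273.31379548 132.70831848] [[ -8.8   0.7 132.7]] [-0.13179772  0.03316435  0.00579382] 29.07741298579106 [[-0.179, -0.984, 0.005], [-0.984, 0.179, 0.003], [-0.004, -0.004, -1.0]]
```

View pics/side7c.png

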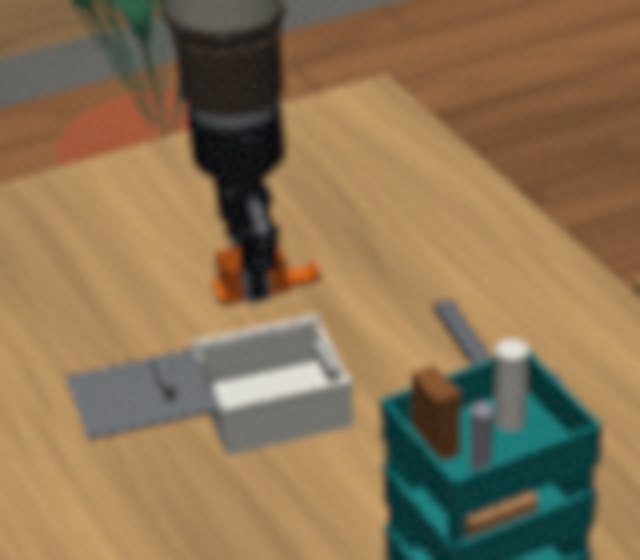

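View pics/top7c.png

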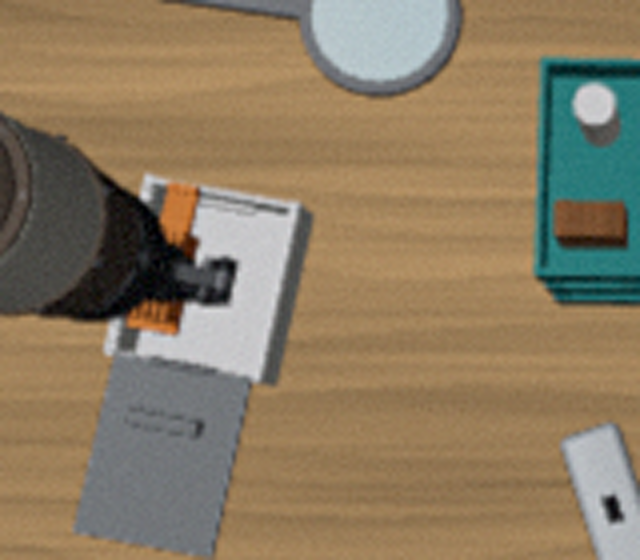

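Run:
```python
from plan import *
p,Q,s=st()
for n in ["top","side"]:
    z=np.load(f"{n}7.npz"); w=cloud(n,z["d"]); hsv=cv2.cvtColor(z["im"],cv2.COLOR_BGR2HSV)
    r=ap(np.linalg.inv(case),w.reshape(-1,3)).reshape(w.shape)
    m=(hsv[...,0]<16)&(hsv[...,1]>140)&(hsv[...,2]>70); q=r[m]; q=q[(q[:,2]>90)&(abs(q[:,0])<90)&(abs(q[:,1])<80)]
    print(n,"comb",len(q),np.percentile(q,[1,50,99],axis=0).round(1).tolist())
    g=(hsv[...,1]<60)
    q=r[g&(abs(r[...,2]-45)<3)&(abs(r[...,0])<75)&(abs(r[...,1])<65)]
    e=q[(q[:,0]>52)]; print("+x wall",len(e),np.percentile(e[:,0],[2,50,98]).round(1))
    for sg in(1,-1):
        e=q[(sg*q[:,1]>43)&(q[:,0]>-40)]; print("y wall",sg,len(e),np.percentile(e[:,1],[2,50,98]).round(1) if len(e) else 0)
    q=r[g&(abs(r[...,2]-4)<4)&(hsv[...,2]>170)&(abs(r[...,0])<75)&(abs(r[...,1])<65)]; print("floor",len(q),np.percentile(q,[1,50,99],axis=0).round(1).tolist())
for z in(60,5): print(rel(p,Q,ap(case,[-11,0,z])[0],Rt(-100.3)))
```

```text
top comb 193 [[-40.6, -25.7, 134.6], [14.5, -5.9, 142.1], [46.1, 10.3, 226.1]]
+x wall 39 [52.3 56.5 58.6]
y wall 1 8 [44.5 46.3 47.3]
y wall -1 11 [-51.  -50.3 -44.9]
floor 635 [[-53.3, -32.3, 0.1], [-8.7, -9.0, 3.7], [54.1, 42.3, 7.8]]
side comb 172 [[-47.4, -59.0, 132.5], [-22.0, -10.4, 149.2], [46.2, 15.0, 307.0]]
+x wall 29 [52.6 56.1 60.1]
y wall 1 45 [43.2 46.6 52.3]
y wall -1 33 [-54.  -50.  -46.5]
floor 147 [[-42.4, 12.8, 0.2], [4.0, 31.9, 3.8], [54.1, 49.2, 7.3]]
[0.06, 0.19, 7.2, -0.19, 0.17, -0.03]
[0.08, 0.21, 12.7, -0.19, 0.17, -0.03]
```

>>> {"fn": "move_arm", "kwargs": {"targets": [[0.16,0.2,2,-0.2,0.2,0,255],[0.16,0.2,5,-0.2,0.2,0,255],[0.16,0.2,7.5,-0.2,0.2,0,255],[0.16,0.2,9,-0.2,0.2,0,255],[0.16,0.2,10.5,-0.2,0.2,0,255],[0.16,0.2,12,-0.2,0.2,0,255],[0.16,0.2,12.6,-0.2,0.2,0,255],[0.16,0.2,12.6,-0.2,0.2,0,255],[0.16,0.2,12.6,-0.2,0.2,0,255]]}}

```text
clock: 17.9
position: [550.3, 271.2, 4.5]
ee_rot: [-0.641, 0.768, -0.0, -0.002]
contact_force: [-2.9, -1.4, 5.2]
gripper_width: 29.3
```

Run:
```python
from plan import *
p,Q,s=st(); print(p,ap(np.linalg.inv(case),p).round(1),s["contact_force"],s["gripper_width"],Q.round(3).tolist())
for n in("side",):
    im,d=arm.get_image(n); x,y=(140,60) if n=="side" else (70,140); cv2.imwrite(f"pics/{n}8c.png",cv2.resize(im[y:y+140,x:x+160],None,fx=4,fy=4,interpolation=cv2.INTER_CUBIC))
```

```text
[550.30564372 271.24900192   4.46976316] [[-12.1  -2.    4.5]] [-2.85660835 -1.35860204  5.21183448] 29.32411994719507 [[-0.179, -0.984, -0.003], [-0.984, 0.179, -0.003], [0.004, 0.003, -1.0]]
```

View pics/side8c.png

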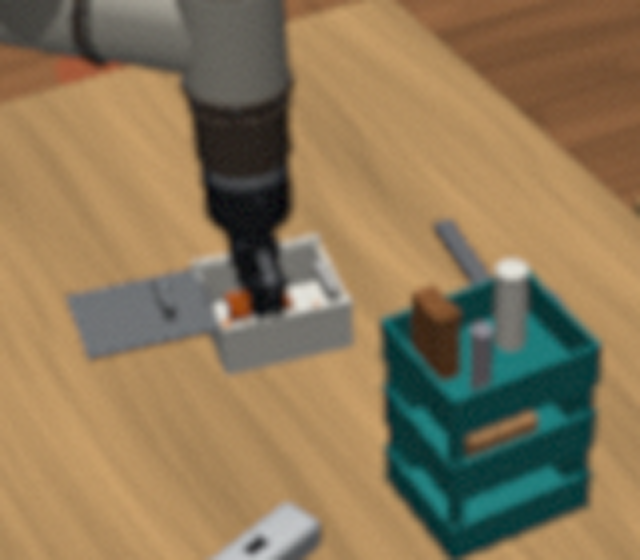

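The comb is on the floor (5 N up). I'll open a little to release, then lift.

>>> {"fn": "move_arm", "kwargs": {"targets": [[0,0,-0.05,0,0,0,150],[0,0,-0.05,0,0,0,128],[0,0,-0.05,0,0,0,128],[0,0,-0.05,0,0,0,128],[0,0,-0.05,0,0,0,128],[0,0,-1,0,0,0,128],[0,0,-3,0,0,0,128],[0,0,-6,0,0,0,128],[0,0,-11,0,0,0,200],[0,0,-14,0,0,0,255],[0,0,-14,0,0,0,255],[0,0,-14,0,0,0,255]]}}

```text
clock: 19.45
position: [550.3, 271.3, 143.3]
ee_rot: [-0.64, 0.768, 0.0, -0.003]
contact_force: [-1.2, -0.1, -1.4]
gripper_width: -0.4
```

Run:
```python
from plan import *
p,Q,s=st(); print(p,ap(np.linalg.inv(case),p).round(1),s["contact_force"],s["gripper_width"])
for n in("side","top"):
    im,d=arm.get_image(n); x,y=(140,60) if n=="side" else (70,140); cv2.imwrite(f"pics/{n}9c.png",cv2.resize(im[y:y+140,x:x+160],None,fx=4,fy=4,interpolation=cv2.INTER_CUBIC))
    w=cloud(n,d); hsv=cv2.cvtColor(im,cv2.COLOR_BGR2HSV); r=ap(np.linalg.inv(case),w.reshape(-1,3)).reshape(w.shape)
    m=(hsv[...,0]<16)&(hsv[...,1]>140)&(hsv[...,2]>70); q=r[m]; q=q[(q[:,2]<80)&(abs(q[:,0])<70)&(abs(q[:,1])<60)]
    print(n,"comb",len(q),np.percentile(q,[2,50,98],axis=0).round(1).tolist())
print("rib start pose rel", rel(p,Q,ap(case,[-120,-1,130])[0],Rt(-100.3)),rel(p,Q,ap(case,[-120,-1,54.5])[0],Rt(-100.3)))
```

```text
[550.28308957 271.2853172  143.28674139] [[-12.2  -1.9 143.3]] [-1.20126873 -0.07951157 -1.44126272] -0.40522055216737574
side comb 82 [[-37.0, -19.0, 12.9], [-13.7, -2.2, 38.1], [10.5, 45.5, 42.6]]
top comb 234 [[-42.2, -19.6, 6.7], [-19.3, -8.7, 32.0], [41.1, 8.0, 42.9]]
rib start pose rel [-0.09, 10.78, 1.37, 0.22, -0.23, -0.06] [-0.12, 10.75, 8.92, 0.22, -0.23, -0.06]
```

View pics/side9c.png

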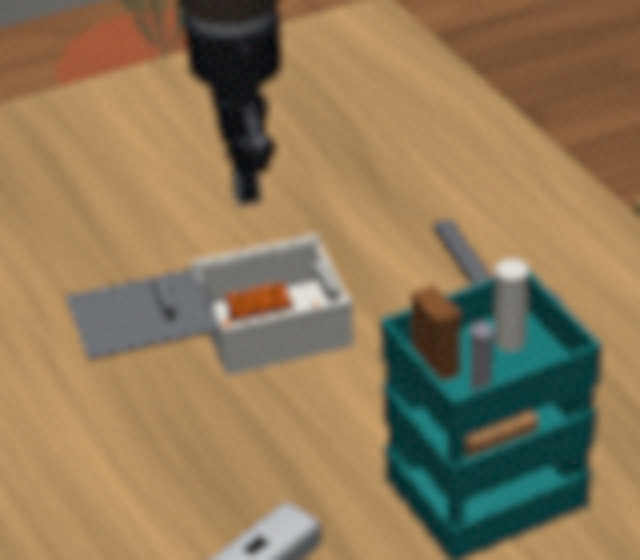

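View pics/top9c.png

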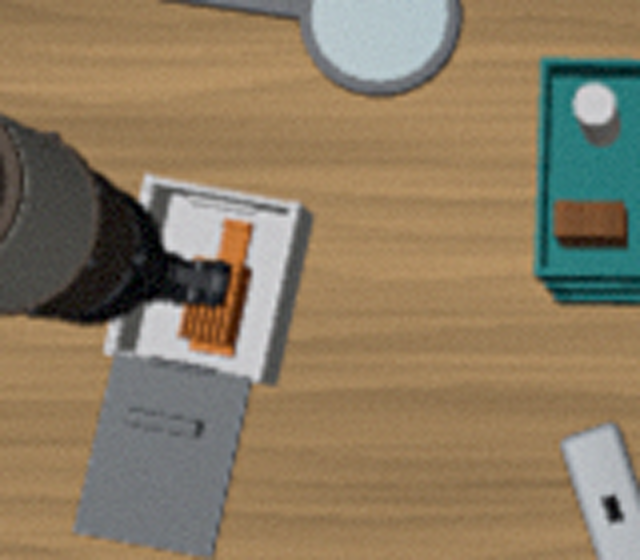

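The comb lies upright in the case (top crop (215,300), top at z≈42, expected 40) and the lid is clear. Now I'll push the lid shut from the rib's -x side.

>>> {"fn": "move_arm", "kwargs": {"targets": [[0,4,0,0.2,-0.2,0,255],[-0.1,10.8,1,0.2,-0.2,0,255],[-0.1,10.8,1.4,0.2,-0.2,0,255],[-0.1,10.8,1.4,0.2,-0.2,0,255],[-0.1,10.8,5,0.2,-0.2,0,255],[-0.1,10.8,8,0.2,-0.2,0,255],[-0.1,10.8,8.9,0.2,-0.2,0,255],[-0.1,10.8,8.9,0.2,-0.2,0,255],[-0.1,9.8,8.9,0.2,-0.2,0,255],[-0.1,8.6,8.9,0.2,-0.2,0,255],[-0.1,7.4,8.9,0.2,-0.2,0,255],[-0.1,6.2,8.9,0.2,-0.2,0,255],[-0.1,5.0,8.9,0.2,-0.2,0,255],[-0.1,3.8,8.9,0.2,-0.2,0,255],[-0.1,2.6,8.9,0.2,-0.2,0,255],[-0.1,1.4,8.9,0.2,-0.2,0,255],[-0.1,0.8,8.9,0.2,-0.2,0,255],[-0.1,0.8,8.9,0.2,-0.2,0,255]]}}

```text
clock: 21.8
position: [543.4, 273.5, 54.2]
ee_rot: [-0.64, 0.768, -0.0, 0.0]
contact_force: [-0.6, -0.4, -0.6]
gripper_width: 0.1
```

Run:
```python
from plan import *
p,Q,s=st(); print(p,ap(np.linalg.inv(case),p).round(1),s["contact_force"],s["gripper_width"])
for x in(-12,-6,0,2,4): print(x,rel(p,Q,ap(case,[x,-1,54.5])[0],Rt(-100.3)))
im,d=arm.get_image("side"); x,y=(140,60); cv2.imwrite(f"pics/side10c.png",cv2.resize(im[y:y+140,x:x+160],None,fx=4,fy=4,interpolation=cv2.INTER_CUBIC))
```

```text
[543.41075924 273.51394875  54.24679777] [[-19.3  -1.   54.2]] [-0.61538707 -0.38367128 -0.55095893] 0.11319572862631169
-12 [0.0, -0.73, -0.02, -0.05, -0.01, -0.06]
-6 [0.0, -1.33, -0.02, -0.05, -0.01, -0.06]
0 [0.0, -1.93, -0.02, -0.05, -0.01, -0.06]
2 [0.0, -2.13, -0.02, -0.05, -0.01, -0.06]
4 [0.0, -2.33, -0.02, -0.05, -0.01, -0.06]
```

View pics/side10c.png

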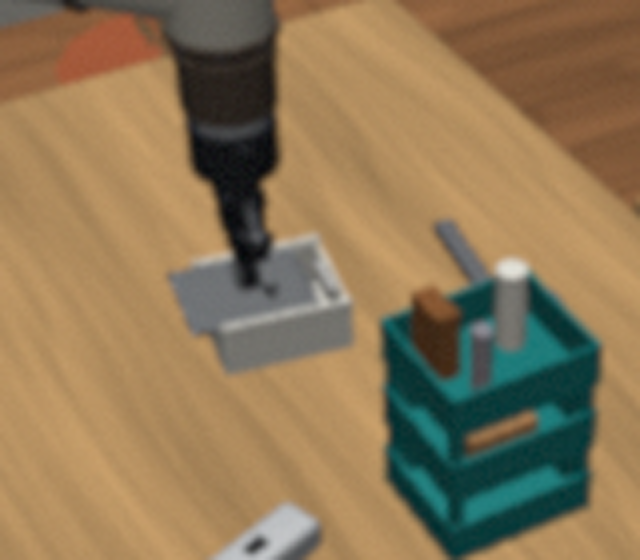

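The lid slides fine and has about 20 mm to go. Continuing slowly over the ridge.

>>> {"fn": "move_arm", "kwargs": {"targets": [[0,-0.5,0,0,0,0,255],[0,-0.9,0,0,0,0,255],[0,-1.2,0,0,0,0,255],[0,-1.4,0,0,0,0,255],[0,-1.6,0,0,0,0,255],[0,-1.6,0,0,0,0,255]]}}

```text
clock: 22.6
position: [557.9, 270.7, 54.3]
ee_rot: [-0.64, 0.768, -0.0, -0.001]
contact_force: [-3.6, 0.7, 0.2]
gripper_width: 0.2
```

>>> {"fn": "move_arm", "kwargs": {"targets": [[0,-0.2,0,0,0,0,255],[0,-0.4,0,0,0,0,255],[0,-0.6,0,0,0,0,255],[0,-0.7,0,0,0,0,255],[0,-0.7,0,0,0,0,255]]}}

```text
clock: 23.22
position: [566.0, 269.5, 54.5]
ee_rot: [-0.64, 0.768, -0.0, 0.0]
contact_force: [-0.9, -0.7, -0.5]
gripper_width: 0.4
```

Run:
```python
from plan import *
p,Q,s=st(); print(p,ap(np.linalg.inv(case),p).round(1),s["contact_force"])
```

```text
[565.95251081 269.51873006  54.48826913] [[ 3.6 -0.9 54.5]] [-0.86215969 -0.71663356 -0.45053561]
```

>>> {"fn": "move_arm", "kwargs": {"targets": [[0,-0.1,0,0,0,0,255],[0,-0.2,0,0,0,0,255],[0,-0.2,0,0,0,0,255]]}}

```text
clock: 23.6
position: [567.6, 269.2, 54.5]
ee_rot: [-0.641, 0.768, -0.0, 0.0]
contact_force: [-1.6, -1.0, -0.2]
gripper_width: 0.0
```

>>> {"fn": "move_arm", "kwargs": {"targets": [[0,-0.1,0,0,0,0,255],[0,-0.2,0,0,0,0,255],[0,-0.3,0,0,0,0,255],[0,-0.3,0,0,0,0,255]]}}

```text
clock: 24.1
position: [568.7, 269.0, 54.5]
ee_rot: [-0.64, 0.768, 0.001, -0.001]
contact_force: [-6.5, 2.3, 2.9]
gripper_width: 0.1
```

Run:
```python
from plan import *
p,Q,s=st(); print(p,ap(np.linalg.inv(case),p).round(1),s["contact_force"])
im,d=arm.get_image("side"); x,y=(160,100); cv2.imwrite(f"pics/side11c.png",cv2.resize(im[y:y+70,x:x+80],None,fx=8,fy=8,interpolation=cv2.INTER_CUBIC))
```

```text
[568.7026812  268.96110985  54.47962132] [[ 6.4 -0.9 54.5]] [-6.54333734  2.29839278  2.85580515]
```

View pics/side11c.png

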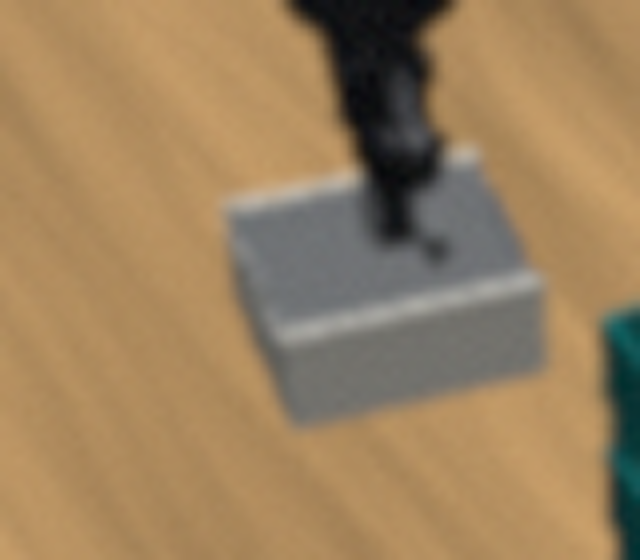

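>>> {"fn": "move_arm", "kwargs": {"targets": [[0,-0.15,0,0,0,0,255],[0,-0.3,0,0,0,0,255],[0,-0.4,0,0,0,0,255],[0,-0.4,0,0,0,0,255]]}}

```text
clock: 24.65
position: [569.1, 268.7, 54.4]
ee_rot: [-0.64, 0.768, 0.002, -0.004]
contact_force: [-17.0, 6.5, 8.2]
gripper_width: -0.1
```

>>> {"fn": "move_arm", "kwargs": {"targets": [[0,-0.1,0,0,0,0,255],[0,-0.2,0,0,0,0,255],[0,-0.2,0,0,0,0,255]]}}

```text
clock: 25.02
position: [569.2, 268.6, 54.4]
ee_rot: [-0.64, 0.768, 0.003, -0.005]
contact_force: [-22.8, 7.6, 10.9]
gripper_width: 0.0
```

Hard stop: 23 N with no further travel. Backing off, lifting clear and checking.

>>> {"fn": "move_arm", "kwargs": {"targets": [[0,0.6,0,0,0,0,255],[0,1.6,0,0,0,0,255],[0,1.8,-3,0,0,0,255],[0,1.8,-8,0,0,0,255],[0,4,-14,0,0,0,255],[0,10,-20,0,0,0,255],[0,16,-24,0,0,0,255],[0,18,-24,0,0,0,255],[0,18,-24,0,0,0,255],[0,18,-24,0,0,0,255]]}}

```text
clock: 26.28
position: [399.3, 300.0, 294.5]
ee_rot: [-0.641, 0.768, -0.0, 0.001]
contact_force: [0.6, -1.2, -0.4]
gripper_width: -0.1
```

Run:
```python
from plan import *
p,Q,s=st(); print(s["clock"],p,s["contact_force"])
G=(0,255,0);M=(255,0,255)
P=[(case,box(-59,59,-50,50,46),G),(case,box(-58,58,-45,45,50.5),M),(case,box(15,25,-22,22,66.5),M)]
outs=[]
for n in("top","side"):
    im,d=arm.get_image(n); cv2.imwrite(f"pics/{n}12.png",im)
    u=proj(n,ap(case,[0,0,40]))[0].astype(int); off=u-[36,44]
    c=cv2.resize(im[off[1]:off[1]+85,off[0]:off[0]+72],None,fx=5.5,fy=5.5,interpolation=cv2.INTER_CUBIC); c2=c.copy(); draw(c2,n,P,5.5,off); outs+=[c2]
    w=cloud(n,d); r=ap(np.linalg.inv(case),w.reshape(-1,3)).reshape(w.shape); hsv=cv2.cvtColor(im,cv2.COLOR_BGR2HSV)
    q=r[(r[...,2]>57)&(r[...,2]<75)&(abs(r[...,0])<70)&(abs(r[...,1])<50)]
    if len(q): print(n,"rib",len(q),np.percentile(q,[5,50,95],axis=0).round(1).tolist())
    q=r[(hsv[...,1]<60)&(r[...,2]>40)&(r[...,2]<56)&(abs(r[...,0])<90)&(abs(r[...,1])<60)]
    print(n,"top surf",np.percentile(q[:,0],[.5,99.5]).round(1),cv2.minAreaRect(q[:,:2].astype(np.float32)))
    print([(np.round(x["uv"],1).tolist(),round(x["score"],2)) for x in arm.tip_of("lid_rib",n)][:2])
cv2.imwrite("pics/ov12.png",np.hstack(outs))
b=cv2.imread("pics/top12.png"); cv2.imwrite("pics/top12b.png",cv2.resize(b[100:310,80:440],None,fx=2.2,fy=2.2))
```

```text
26.275 [399.3402909  300.04924329 294.48184713] [ 0.5994164  -1.20603222 -0.40728577]
top rib 81 [[12.6, -21.2, 57.6], [19.1, -0.0, 65.2], [24.5, 21.3, 69.5]]
top top surf [-58.6  58.5] ((0.2637596130371094, 0.18839645385742188), (103.90685272216797, 118.96691131591797), 89.97314453125)
[([120.7, 201.8], 0.85)]
side rib 33 [[15.8, -22.4, 57.8], [19.3, -0.9, 64.1], [24.8, 19.6, 69.1]]
side top surf [-57.8  58.1] ((0.7144317626953125, 0.30367279052734375), (110.19920349121094, 117.91722106933594), 89.5161361694336)
[([209.1, 128.4], 0.92)]
```

View pics/ov12.png

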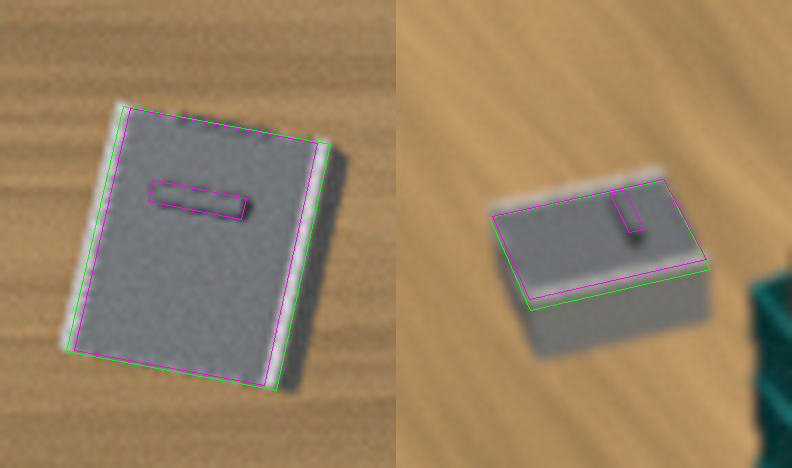

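View pics/top12b.png

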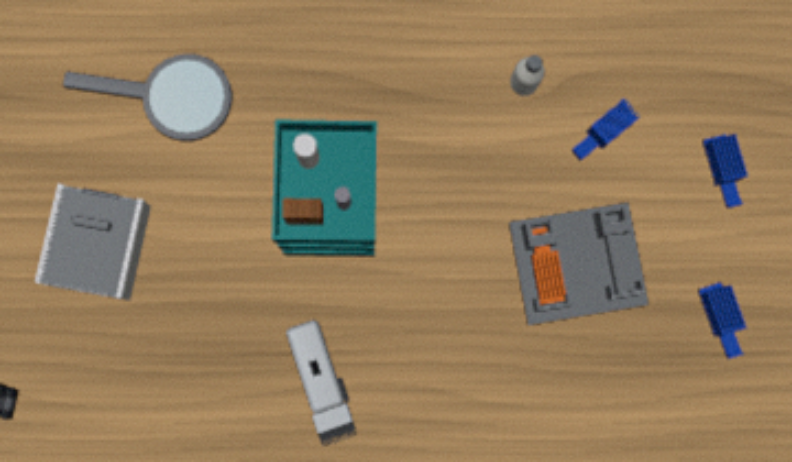

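The lid is shut (top-crop rib at (92,222)), and its edges match the shut model. The short comb, clipper, mirror and oil bottle are where they were in the first picture.

```bash
python3 -c "
from bench import arm
print(arm.job_done())"
```

```text
the job is handed in; nothing more can be done
None
```

The tall comb is in the case, the lid is shut, and I handed the job in at about 26 s. No verdict is reported back.

- **What I did:** I pushed the lid open and gripped the tall comb, which was in bay b. I tilted it back about 13.6°, drew it forward about 28 mm and lifted it out. The readings I took on the way stayed under about 2 N. I laid it upright on the case floor, let go, and pushed the lid shut.
- **Lid:** it met a hard stop, with 23 N giving no further travel, which is more than the ridge needs. In the images the rib is at case x ≈ 19 mm (20 when shut), and the lid edges match the shut outline. The cameras are good to about 2 mm, so the last millimetre rests on the hard stop. I did not catch the ridge's force peak itself, since I only read the force at the end of each move.
- **Comb:** before closing, the images showed its top at z ≈ 42 mm (40 expected). I could not see it again once the lid was shut.
- **Rest of the scene:** in the last top picture, the short comb is still hooked. The clipper, mirror, oil bottle and blue look-alikes appear where they were, judged by eye. The arm is clear of everything.

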